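# Line up the mounting pads and hold the spring clamp open at its mark

## Task

Get the bench clamp ready for a colleague to load: first straighten the three rubber mounting pads into one even row on the plywood board, each lying flat, centred and square in its own blue painted square. Then pull the clamp's red handle back against its spring until the red pointer is level with the yellow mark, and finish with the gripper still holding the jaw there (do not let go). Leave the screwdriver, the wrench and the gauge where they are.

Things in the scene. Friction and masses are not known exactly. Their poses are not given: they have to be found in the camera images.
- board: fixed plywood board 235 x 150 x 10 mm lying on the bench; origin at the centre of its underside, its x along the long side and along the row, z up. Its top is 10 mm above the bench. Three blue painted square outlines (54 mm inside, lines 4 mm wide) lie in a row along its x, 72 mm apart, the middle one at the board's centre
- square0 (a point): centre of the painted square at the board's -x end, on the board's top face; axes as the board's
- square1 (a point): centre of the middle painted square, on the board's top face; axes as the board's
- square2 (a point): centre of the painted square at the board's +x end, on the board's top face; axes as the board's
- pad_a: loose anti-vibration pad, a block 44 x 44 mm and 26 mm high, black rubber with a steel top plate and a brass bush; about 0.12 kg; origin at the centre of its underside, z up, sides along its x and y. The three pads are alike: any pad may go in any square. At the start each lies on the board beside the square nearest to it along the row, 2 to 4 cm off to one side and turned up to 0.4 rad
- pad_b: loose anti-vibration pad, a block 44 x 44 mm and 26 mm high, black rubber with a steel top plate and a brass bush; about 0.12 kg; origin at the centre of its underside, z up, sides along its x and y. The three pads are alike: any pad may go in any square. At the start each lies on the board beside the square nearest to it along the row, 2 to 4 cm off to one side and turned up to 0.4 rad
- pad_c: loose anti-vibration pad, a block 44 x 44 mm and 26 mm high, black rubber with a steel top plate and a brass bush; about 0.12 kg; origin at the centre of its underside, z up, sides along its x and y. The three pads are alike: any pad may go in any square. At the start each lies on the board beside the square nearest to it along the row, 2 to 4 cm off to one side and turned up to 0.4 rad
- clamp: fixed blue clamp frame, base 270 x 140 x 12 mm, on the bench; origin at the centre of its underside, z up; its x points from the handle's end to the fixed jaw (a dark steel block 60 mm high at the +x end). Its two steel guide bars along x stand up to 34 mm above the bench, 38 mm either side of the middle
- jaw: sliding part of the clamp: a low aluminium carriage (top 26 mm above the bench) with a dark steel jaw block (60 mm high, its near face 82 mm from the handle's middle on the fixed jaw's side) and the red handle. Axes as the clamp's, z up, and the origin at the clamp's origin when shut. It slides along the clamp's -x by up to 80 mm; the spring pulls it shut (+x) with about 4.5 N when shut, rising to about 10 N at 60 mm; it snaps back if let go
- handle_top (a point): middle of the top of the red handle, 80 mm above the bench: an upright paddle 14 mm thick along the clamp's x, 44 mm wide along its y, free from 36 mm above the bench to its top; at least 60 mm free space on both sides of it along x. Axes as the clamp's
- pointer (a point): tip of the red pointer that sticks out of the handle's foot towards the clamp's +y, 8 mm wide, in line with the middle of the handle, 32 mm above the bench; moves with the jaw. Axes as the clamp's
- mark_line (a point): the yellow mark, an 8 mm wide upright bar on a small black block on the clamp's +y edge, fixed on the clamp, its top 42 mm above the bench; this point is the middle of its top. It stands 35 to 60 mm from the shut pointer towards the clamp's -x. Axes as the clamp's; the pointer is level with it when both have the same x in the clamp's frame
- screwdriver: loose screwdriver with yellow handle lying on the bench; bystander; origin under its middle
- wrench: loose steel wrench lying on the bench left of the work; bystander; origin under its middle
- gauge: loose round red pressure gauge, 68 mm across, 28 mm high, lying face up; bystander; origin at the centre of its underside

How it is judged:
On the way, in this order (a step that is already met when the one before it is completed fails the run):
1. the three pads lie in an even row, one in each painted square, centred and square (((x of pad_a in the frame of square0 between -0.007 and 0.007 m and y of pad_a in the frame of square0 between -0.007 and 0.007 m and z of pad_a in the frame of square0 between -0.004 and 0.004 m) or (x of pad_b in the frame of square0 between -0.007 and 0.007 m and y of pad_b in the frame of square0 between -0.007 and 0.007 m and z of pad_b in the frame of square0 between -0.004 and 0.004 m) or (x of pad_c in the frame of square0 between -0.007 and 0.007 m and y of pad_c in the frame of square0 between -0.007 and 0.007 m and z of pad_c in the frame of square0 between -0.004 and 0.004 m)) and ((x of pad_a in the frame of square1 between -0.007 and 0.007 m and y of pad_a in the frame of square1 between -0.007 and 0.007 m and z of pad_a in the frame of square1 between -0.004 and 0.004 m) or (x of pad_b in the frame of square1 between -0.007 and 0.007 m and y of pad_b in the frame of square1 between -0.007 and 0.007 m and z of pad_b in the frame of square1 between -0.004 and 0.004 m) or (x of pad_c in the frame of square1 between -0.007 and 0.007 m and y of pad_c in the frame of square1 between -0.007 and 0.007 m and z of pad_c in the frame of square1 between -0.004 and 0.004 m)) and ((x of pad_a in the frame of square2 between -0.007 and 0.007 m and y of pad_a in the frame of square2 between -0.007 and 0.007 m and z of pad_a in the frame of square2 between -0.004 and 0.004 m) or (x of pad_b in the frame of square2 between -0.007 and 0.007 m and y of pad_b in the frame of square2 between -0.007 and 0.007 m and z of pad_b in the frame of square2 between -0.004 and 0.004 m) or (x of pad_c in the frame of square2 between -0.007 and 0.007 m and y of pad_c in the frame of square2 between -0.007 and 0.007 m and z of pad_c in the frame of square2 between -0.004 and 0.004 m)) and angle between each of pad_a, pad_b, pad_c's own z axis and vertical below 0.1 rad and (angle between the x axis of pad_a and the x axis of board, either way round below 0.17 rad or angle between the x axis of pad_a and the y axis of board, either way round below 0.17 rad) and linear speed of each of pad_a, pad_b, pad_c below 0.03 m/s and (angle between the x axis of pad_b and the x axis of board, either way round below 0.17 rad or angle between the x axis of pad_b and the y axis of board, either way round below 0.17 rad) and (angle between the x axis of pad_c and the x axis of board, either way round below 0.17 rad or angle between the x axis of pad_c and the y axis of board, either way round below 0.17 rad)), for 0.2 s.
2. the jaw is pulled back so that the pointer is level with the yellow mark, held by the gripper (x of pointer in the frame of mark_line between -0.005 and 0.005 m and linear speed of jaw below 0.01 m/s and contact force between the fingers and jaw above 3 N), for 0.2 s.
At the end, for the whole second after the job is handed in: Each painted square holds one pad, flat on the board, within 7 mm of the square's centre along and across the row and within 0.17 rad of square; the pointer is within 5 mm of the yellow mark along the clamp's x, the jaw is still, and the robot's fingers are holding it (contact force over 3 N) (all of step 1 and all of step 2); the arm keeps its last pose, push and grip.
It fails at once if the screwdriver is moved more than 3 cm (distance of screwdriver from where it was at the start of the episode above 0.03 m).
It fails at once if the wrench is moved more than 3 cm (distance of wrench from where it was at the start of the episode above 0.03 m).
It fails at once if the gauge is moved more than 3 cm (distance of gauge from where it was at the start of the episode above 0.03 m).
It also fails if it takes over 54 s, if anything falls off the work surface, if the arm or the gripper's body presses on something with over 40 N, if the wrist force passes 120 N, or if a joint passes its speed limit or range.

## Robot

A 6-joint arm with a two-finger parallel gripper is mounted at the origin on the work surface. World frame = base frame: x ahead of the robot, y to its left, z up, the work surface at z = 0. Lengths are in m, angles in rad, forces in N, time in s.
With the tool pointing down it reaches from about 0.275 to 0.825 m from the base axis. Payload 4.9 kg.
Tool frame: the origin (TCP) lies midway between the tips of the shut fingers; the grasp point (between the pads) lies 19 mm behind it (bot.grip_depth is the distance from the TCP to the grasp point, in m); z points along the fingers, y is the line along which they close (so a half turn about z gives the same grasp; the last joint's range is limited). The gripper opens to 85 mm and grips with 20 to 120 N. Pads are 22 mm wide; open, the fingers measure 114 mm over their backs; the gripper's body (76 mm by 85 mm) begins 54 mm behind the grasp point. The pads swing forward as they close: fully open they stand 13 mm farther back than shut.
Start: joints at [-0.134, 0.326, -0.193, 1.052, 0, 1.437], TCP at [0.55, 0, 0.231] pointing down, gripper open.
Joint ranges: [-2.65, 2.65], [-0.97, 1.79], [-1.3, 1.35], [-1.93, 2.1], [-1.47, 1.37], [-3.14, 3.14]. Speed limits (rad/s): [2.57, 2.57, 3.14, 3.14, 3.14, 3.14].

## Interface

Orientations are given as a unit quaternion [w, x, y, z].
In Python, from cell import bot gives the robot as it stands. Calls block until the motion is done:
- bot.move_pose(position, orientation): joint-space move of the TCP to a pose.
- bot.move_linear(position, speed=0.15, rotation=None, until_force=None): straight line of the TCP; rotation=None keeps the orientation; speed is the mean speed in m/s. With until_force (N) it stops when the force on the tool has changed by that much, and returns True; else False.
- bot.goto_joints(angles): joint-space move.
- bot.set_gripper(opening, grasp_force=None): opening from 0.0 (shut) to 1.0 (fully open); grasp_force is the grip in N (None keeps the last); returns when the fingers have stopped.
- bot.wait(seconds).
- bot.solve_ik(position, orientation): joint angles nearest the present ones, or None.
- bot.camera(name): name is "scene" or "side" or "wrist"; returns the picture (384x512x3 uint8, red, green, blue); there is no depth.
- bot.calibration(name): a dict with "mtx" (3x3 intrinsics, pixels), "extrinsics" (4x4, takes a point from world to camera coordinates); the wrist camera has in their place "hand_eye" (4x4, takes a point from camera to tool coordinates, whose origin is the TCP and whose axes are the flange's). Camera axes: x right, y down, z forward; pixel columns grow to the right and rows downward; lengths in m; the calibration is good to about 2 mm. The wrist camera is an equidistant fisheye: a pixel r from the principal point sees the ray r / f radians off the axis. A picture is of the moment at which its call begins: read the wrist's pose just before it. calibration takes no time and is no camera call.
A pose or a line that the arm cannot do raises bot.PlanningError and nothing moves.
- bot.close_job(): hands the job in, once; it reports no verdict.
Trained networks look in the newest picture that a camera, given by its name, has taken for a name from the list of things; names that differ only in an ending like _2 or _b are one class to them, and where a whole thing is asked for, a point or a joint stands for the part that bears it (a point fixed in the world has none). Each returns a list of dicts, best first, with "confidence" (0 to 1); they miss things now and then, are a little off and sometimes report something else, mostly with a low value. They report only what shows in the picture. A call takes as long as a camera call.
- bot.search_frame(camera, thing): "bbox" ([left, top, width, height] in pixels, round what is visible of it).
Readings, each from a call of its own:
- bot.read_clock(): time.
- bot.read_joint_positions(): joint angles.
- bot.read_joint_vel(): joint speeds.
- bot.read_joint_efforts(): joint torques, N m.
- bot.read_position(): TCP position.
- bot.read_tool_rot(): TCP orientation.
- bot.read_ft_force(): force on the tool from outside, world axes, zero at the start.
- bot.read_moment(): the same for the moment, N m.
- bot.read_gripper_width(): opening from 0.0 (shut) to 1.0 (fully open).
Only numpy, scipy, OpenCV 4.12 (cv2) and the standard library are available. Lean on these libraries where they do the work, as an engineer would, in place of code of your own. Each camera call takes 0.05 s, during which the arm holds its last target. There are 200 camera calls.

## Working session

There is one attempt and no reset: what is moved stays moved. The work goes in short steps, each a Python script; the robot and the scene stay as the last script left them, time stands still between calls to the robot, and variables do not carry over. Pictures are saved under pics/ and viewed, on a budget of 10 in all, crops included, one or two more only if the job needs it, and the job is handed in when it is done.

```bash
ls; mkdir -p pics; python3 - <<'E'
from cell import bot
import cv2,numpy as np
for n in("scene","wrist"):
    im=bot.camera(n); cv2.imwrite(f"pics/{n}0.png",cv2.resize(im[:,:,::-1],(800,600),interpolation=cv2.INTER_CUBIC)); cv2.imwrite(f"{n}0_raw.png",im[:,:,::-1])
    c=bot.calibration(n); print(n,{k:np.round(np.array(v),4).tolist() for k,v in c.items() if not isinstance(v,str)})
print(bot.read_clock(),bot.read_position(),bot.read_tool_rot(),bot.grip_depth)
E
```

```text
pics
scene {'mtx': [[373.6888, 0.0, 262.2187], [0.0, 373.6888, 191.2038], [0.0, 0.0, 1.0]], 'extrinsics': [[0.859, 0.5119, 0.0043, -0.4594], [0.4288, -0.715, -0.5521, -0.196], [-0.2796, 0.4761, -0.8337, 1.1027], [0.0, 0.0, 0.0, 1.0]]}
wrist {'mtx': [[297.3186, 0.0, 252.9326], [0.0, 297.3186, 193.0157], [0.0, 0.0, 1.0]], 'hand_eye': [[0.0004, -0.9469, -0.3216, 0.0825], [1.0, 0.0001, 0.0008, 0.0001], [-0.0008, -0.3216, 0.9469, -0.1426], [0.0, 0.0, 0.0, 1.0]]}
0.1 [5.49475226e-01 9.86969924e-05 2.30576986e-01] [-6.22047970e-04  7.07093698e-01  7.07119430e-01 -4.76506982e-04] 0.0187
```

View pics/scene0.png

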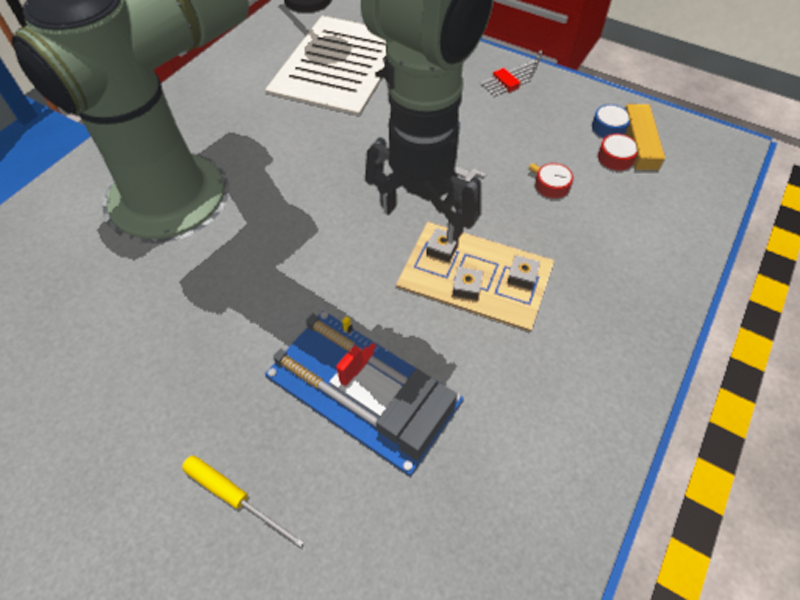

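View pics/wrist0.png

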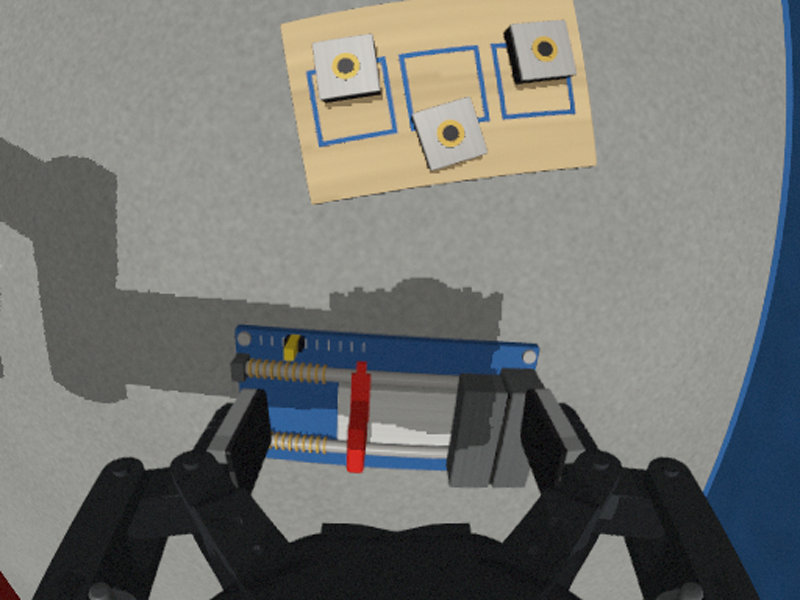

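The scene and wrist views show all the parts. In the wrist view, the pads' bushes are at about (345,66), (451,133) and (545,48), the yellow mark is at (292,346), and the handle is at (358,415). I'll turn these into rough world positions, then take a centred wrist view over the board.

```bash
cat > h.py <<'E'
from cell import bot
import numpy as np, cv2
from scipy.spatial.transform import Rotation as Ro
W=bot.calibration("wrist"); K=np.array(W["mtx"]); HE=np.array(W["hand_eye"])
def toolT():
    q=np.array(bot.read_tool_rot()); T=np.eye(4); T[:3,:3]=Ro.from_quat(q[[1,2,3,0]]).as_matrix(); T[:3,3]=bot.read_position(); return T
def w2p(P,T):   # world -> wrist pixel
    c=np.linalg.inv(T@HE)@np.append(P,1); th=np.arctan2(np.hypot(c[0],c[1]),c[2]); u=c[:2]/np.hypot(c[0],c[1])*th*K[0,0]; return u+K[:2,2]
def p2w(px,z,T): # wrist pixel -> world at height z
    d=np.array(px,float)-K[:2,2]; r=np.hypot(*d); th=r/K[0,0]
    v=np.append(d/max(r,1e-9)*np.sin(th),np.cos(th)); M=T@HE; v=M[:3,:3]@v; o=M[:3,3]
    return (o+v*(z-o[2])/v[2])[:2]
def quat(a): # tool down, tool y axis along world angle a
    y=np.array([np.cos(a),np.sin(a),0]); z=np.array([0,0,-1.]); x=np.cross(y,z)
    q=Ro.from_matrix(np.c_[x,y,z]).as_quat(); return q[[3,0,1,2]]
E
python3 - <<'E'
from h import *
T=toolT(); np.savetxt("T0.txt",T); f=lambda p,z:p2w(np.array(p)/1.5625,z,T)
for n,ps,z in [("bd",[(281,24),(597,164),(313,203)],.01),("sq1",[(400,55),(479,46),(488,119),(411,129)],.01),("sq2",[(501,118),(574,113)],.01),("sq0",[(320,146),(397,131),(308,72)],.01),
 ("pad0",[(313,41),(376,34),(381,93),(320,101)],.036),("pad1",[(411,115),(469,97),(487,152),(429,170)],.036),("pad2",[(508,25),(572,19),(575,75),(517,82)],.036),
 ("mark",[(293,338),(290,358)],.042),("handle",[(363,372),(356,468)],.08),("pointer",[(362,364)],.032),("base",[(237,326),(538,346)],.012)]:
    w=np.array([f(p,z) for p in ps]); print(n,np.round(w,4).tolist(),"mean",np.round(w.mean(0),4))
    if len(w)>1: print("   ang",np.arctan2(*(w[1]-w[0])[::-1]))
E
```

```text
bd [[0.4605, 0.1877], [0.7149, 0.0786], [0.4846, 0.0414]] mean [0.5533 0.1026]
   ang -0.405187617121177
sq1 [[0.5531, 0.1576], [0.6139, 0.1671], [0.6212, 0.1084], [0.5616, 0.0987]] mean [0.5875 0.133 ]
   ang 0.155589062029674
sq2 [[0.6316, 0.1098], [0.6926, 0.1188]] mean [0.6621 0.1143]
   ang 0.14642834842623523
sq0 [[0.4913, 0.0864], [0.5509, 0.0971], [0.4824, 0.1459]] mean [0.5082 0.1098]
   ang 0.17789317105406782
pad0 [[0.4907, 0.1648], [0.5359, 0.1684], [0.5394, 0.1239], [0.4959, 0.1192]] mean [0.5155 0.1441]
   ang 0.07789738285904611
pad1 [[0.5607, 0.1078], [0.6021, 0.1222], [0.6158, 0.0823], [0.5738, 0.0679]] mean [0.5881 0.095 ]
   ang 0.3341709209783385
pad2 [[0.631, 0.1793], [0.6811, 0.1905], [0.6829, 0.1457], [0.6374, 0.1357]] mean [0.6581 0.1628]
   ang 0.2201293975154948
mark [[0.469, -0.0602], [0.465, -0.0777]] mean [ 0.467 -0.069]
   ang -1.7942315710024443
handle [[0.5268, -0.0697], [0.5183, -0.1575]] mean [ 0.5225 -0.1136]
   ang -1.6670856626104136
pointer [[0.5224, -0.0872]] mean [ 0.5224 -0.0872]
base [[0.4117, -0.0625], [0.6752, -0.0812]] mean [ 0.5434 -0.0719]
   ang -0.07055533320046234
```

```bash
python3 - <<'E'
from h import *
bot.move_pose([0.595,0.08,0.20],quat(0.157))
T=toolT(); np.savetxt("T1.txt",T); im=bot.camera("wrist"); cv2.imwrite("w1.png",im[:,:,::-1])
cv2.imwrite("pics/w1.png",cv2.resize(im[:,:,::-1],(800,600),interpolation=cv2.INTER_CUBIC)); print(bot.read_clock(),T[:3,3])
E
```

```text
0.625 [0.59454808 0.08083684 0.19896721]
```

View pics/w1.png

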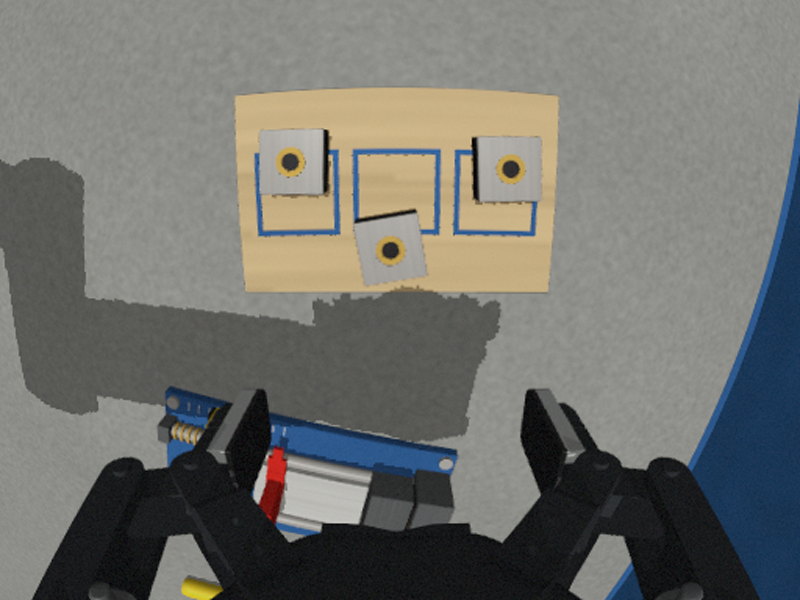

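The wrist view is clean. The bushes are at (290,162), (390,250) and (511,169), and the square outlines are clear. I'll fit the row and the pads from this view.

```bash
cat >> h.py <<'E'
SQ={ (-1,-1,1):(255,153),(-1,1,1):(338,151),(-1,1,-1):(339,235),(-1,-1,-1):(259,236),(0,-1,1):(353,149),(0,1,1):(440,149),(0,-1,-1):(353,236),(1,-1,1):(455,150),(1,-1,-1):(455,234),(1,1,-1):(534,236)}
def board(T,pts=SQ,s=1.5625):
    from scipy.optimize import least_squares
    W=np.array([p2w(np.array(p)/s,.01,T) for p in pts.values()])
    M=np.array([(k[0]*.072+k[1]*.031,k[2]*.031) for k in pts])
    g=lambda v:M@np.array([[np.cos(v[2]),np.sin(v[2])],[-np.sin(v[2]),np.cos(v[2])]])+v[:2]-W
    r=least_squares(lambda v:g(v).ravel(),[.59,.13,.15],loss='soft_l1',f_scale=.002); return r.x,np.abs(g(r.x)).max()
def pads(im,T,bx):  # steel tops -> list of (x,y,angle rel. board within +-pi/4, side lengths)
    hsv=cv2.cvtColor(im,cv2.COLOR_RGB2HSV); m=((hsv[...,1]<45)&(hsv[...,2]>125)).astype(np.uint8)
    roi=np.zeros_like(m); c,s=np.cos(bx[2]),np.sin(bx[2])
    q=np.array([w2p(np.array([bx[0]+c*a-s*b,bx[1]+s*a+c*b,.02]),T) for a,b in((-.118,-.076),(.118,-.076),(.118,.076),(-.118,.076))])
    cv2.fillPoly(roi,[q.astype(int)],1); m=cv2.morphologyEx(m*roi,cv2.MORPH_OPEN,np.ones((3,3)))
    out=[]
    for k in cv2.findContours(m,cv2.RETR_EXTERNAL,cv2.CHAIN_APPROX_NONE)[0]:
        if cv2.contourArea(k)<400: continue
        P=np.array([p2w(p,.036,T) for p in k[:,0]]); (x,y),wh,a=cv2.minAreaRect((P*1000).astype(np.float32))
        a=(np.radians(a)-bx[2]+np.pi/4)%(np.pi/2)-np.pi/4
        d=np.array([x,y])/1000-bx[:2]; out.append((x/1000,y/1000,a,wh,c*d[0]+s*d[1],-s*d[0]+c*d[1]))
    return sorted(out,key=lambda o:o[4])
E
python3 - <<'E'
from h import *
T=np.loadtxt("T1.txt"); b,e=board(T); print(b,e); np.savetxt("board.txt",b)
im=cv2.imread("w1.png")[:,:,::-1].copy()
for p in pads(im,T,b): print(np.round(p[:3],4),np.round(p[3],1),"row",np.round(p[4:],4))
for p in[(290,162),(390,250),(511,169)]: print(p2w(np.array(p)/1.5625,.036,T))
E
```

```text
[0.58724994 0.13233911 0.16012653] 0.0012750132051746466
[ 0.5142  0.1451 -0.0383] [43.1 43.5] row [-0.0701  0.0243]
[0.5886 0.096  0.17  ] [43.5 43.3] row [-0.0044 -0.0361]
[0.658  0.1641 0.04  ] [43.3 43.3] row [0.0749 0.02  ]
[0.51406699 0.14470792]
[0.58863313 0.09539355]
[0.65890471 0.16351677]
```

```bash
cat >> h.py <<'E'
def best(p,a):
    c=[]
    for k in(0,np.pi):
        q=quat(a+k); j=bot.solve_ik(p,q)
        if j is not None: c.append((abs(j[5]),k,q))
    return min(c,key=lambda t:t[0])[1:]
def place(src,a,dst,at,z=.010,up=.030):
    k,q=best([*src,.07],a+np.pi/2); bot.set_gripper(1.0)
    bot.move_pose([*src,.07],q); bot.move_linear([*src,z],speed=.1,until_force=15)
    bot.set_gripper(0.0,grasp_force=35); w=bot.read_gripper_width()
    bot.move_linear([*src,up],speed=.1)
    q2=quat(at+np.pi/2+k); bot.move_linear([*dst,up],speed=.08,rotation=q2)
    hit=bot.move_linear([*dst,z+.0005],speed=.05,until_force=12)
    bot.wait(.15); bot.set_gripper(1.0); bot.move_linear([*dst,.08],speed=.15)
    return w,hit
E
python3 - <<'E'
from h import *
T=np.loadtxt("T1.txt"); b=np.loadtxt("board.txt"); im=cv2.imread("w1.png")[:,:,::-1].copy(); P=pads(im,T,b)
u=np.array([np.cos(b[2]),np.sin(b[2])])
i=1; p=P[i]; print(place(p[:2],p[2]+b[2],b[:2]+u*.072*(i-1),b[2]),bot.read_clock())
bot.move_pose([0.595,0.08,0.20],quat(0.157))
T=toolT(); im=bot.camera("wrist"); cv2.imwrite("w2.png",im[:,:,::-1])
for p in pads(im,T,b): print(np.round(p[:3],4),np.round(p[3],1),"row",np.round(p[4:],4))
print(bot.read_clock(),bot.read_position())
E
```

```text
(0.5077702774095647, True) 6.2083
[ 0.5141  0.1453 -0.0384] [43.  43.1] row [-0.0701  0.0245]
[ 0.5863  0.1322 -0.002 ] [43.3 42.7] row [-0.0009 -0.    ]
[0.6581 0.1634 0.0552] [43.4 43. ] row [0.0749 0.0194]
7.5917 [0.5945173  0.08012907 0.19901312]
```

Pad 1 is placed within 1 mm. Next, the other two.

```bash
python3 - <<'E'
from h import *
b=np.loadtxt("board.txt"); T=toolT(); P=pads(bot.camera("wrist"),T,b); u=np.array([np.cos(b[2]),np.sin(b[2])])
for i in(0,2):
    p=P[i]; print(place(p[:2],p[2]+b[2],b[:2]+u*.072*(i-1),b[2]),bot.read_clock())
bot.move_pose([0.595,0.08,0.20],quat(0.157)); bot.wait(.1)
T=toolT(); im=bot.camera("wrist")
for p in pads(im,T,b): print(np.round(p[:3],4),np.round(p[3],1),"row",np.round(p[4:],4))
cv2.imwrite("pics/w3.png",cv2.resize(im[:,:,::-1],(800,600),interpolation=cv2.INTER_CUBIC))
# view over the clamp
bot.move_pose([0.50,-0.13,0.24],quat(-0.07)); bot.wait(.1); T=toolT(); np.savetxt("T4.txt",T); im=bot.camera("wrist"); cv2.imwrite("w4.png",im[:,:,::-1])
cv2.imwrite("pics/w4.png",cv2.resize(im[:,:,::-1],(800,600),interpolation=cv2.INTER_CUBIC)); print(bot.read_clock(),T[:3,3])
E
```

```text
(0.5101349683282241, True) 12.8333
(0.5111010292624573, True) 17.3333
[ 0.5147  0.1209 -0.0239] [44.4 43.3] row [-0.0735  0.0002]
[ 0.5864  0.1322 -0.0091] [42.9 42.9] row [-0.0009  0.    ]
[0.6579 0.1437 0.0227] [43.2 43.3] row [ 0.0716 -0.    ]
19.8917 [ 0.50054794 -0.12885833  0.2396623 ]
```

View pics/w3.png

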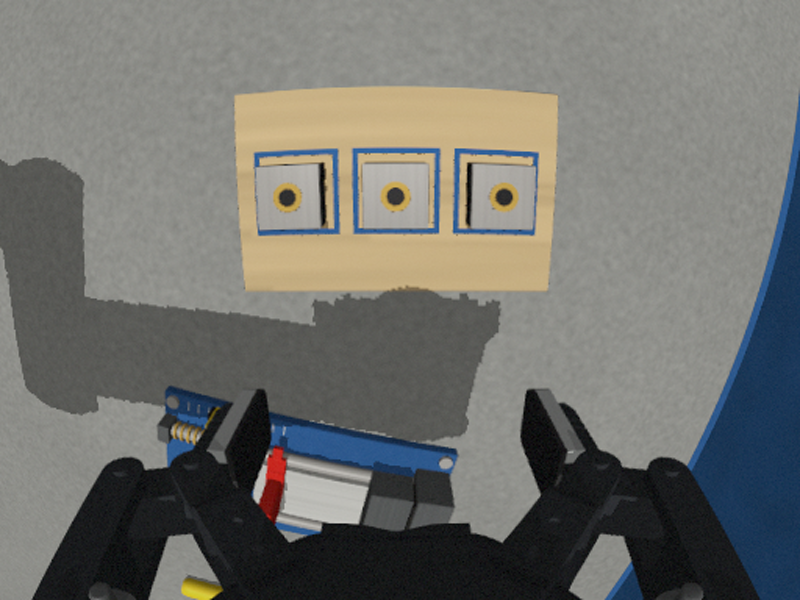

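View pics/w4.png

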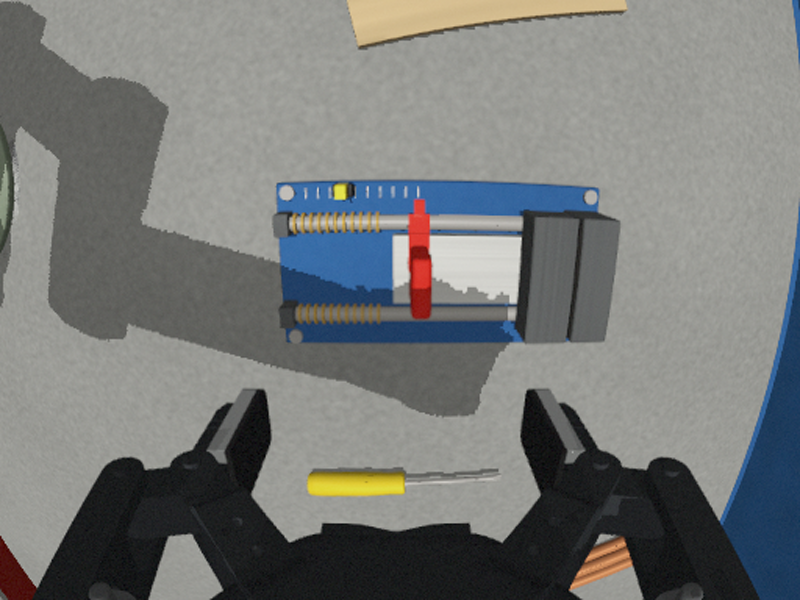

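All three pads sit inside their squares (within about 2 mm, angles under 0.03 rad). In the clamp view, the mark is at (343,190), the pointer tip at (420,200) and the handle at (421,285). I'll zoom in on the clamp for edge positions.

```bash
python3 - <<'E'
import cv2
im=cv2.imread("w4.png"); c=im[105:225,170:300]; cv2.imwrite("pics/c4.png",cv2.resize(c,None,fx=5,fy=5,interpolation=cv2.INTER_NEAREST))
E
```

```text
(no output)
```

View pics/c4.png

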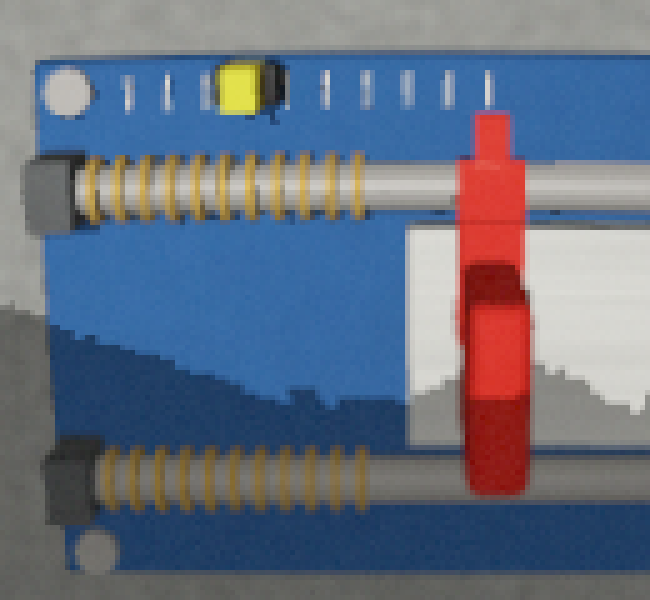

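```bash
python3 - <<'E'
from h import *
T=np.loadtxt("T4.txt"); f=lambda p,z:np.round(p2w(np.array(p)/5+[169.5,104.5],z,T),4)
# base corners in 800-img
g=lambda p:p2w(np.array(p)/1.5625,.012,T)
A,B,C=g((277,184)),g((599,187)),g((283,342)); th=np.arctan2(*(B-A)[::-1]); print("base",A,B,C,np.linalg.norm(B-A),np.linalg.norm(C-A),"th",th,np.arctan2(*(A-C)[::-1])-np.pi/2)
n=(B+C)/2; print("centre",n)
print("mark L,c,R",f((217,90),.042),f((236,90),.042),f((254,90),.042))
print("pointer tip",f((474,114),.032),f((491,114),.032),f((509,114),.032))
print("handle top corners +y:",f((470,303),.08),f((530,303),.08)," if 262:",f((470,262),.08),f((522,262),.08)," -y:",f((468,493),.08),f((528,493),.08))
E
```

```text
base [ 0.4095735  -0.06541637] [ 0.67643027 -0.08164035] [ 0.39612714 -0.20289834] 0.2673494886866378 0.13813796331794284 th -0.060721818572825534 -0.09749449128314347
centre [ 0.5362787  -0.14226935]
mark L,c,R [ 0.4587 -0.0736] [ 0.4631 -0.0739] [ 0.4672 -0.0743]
pointer tip [ 0.5173 -0.0846] [ 0.5213 -0.0848] [ 0.5255 -0.0851]
handle top corners +y: [ 0.5126 -0.1189] [ 0.5251 -0.1197]  if 262: [ 0.5131 -0.1102] [ 0.5239 -0.1108]  -y: [ 0.5098 -0.1611] [ 0.5228 -0.162 ]
```

```bash
python3 - <<'E'
from h import *
th=-.065; ux=np.array([np.cos(th),np.sin(th)]); h=np.array([.5176,-.1404]); q=quat(th)
bot.set_gripper(1.0); bot.move_pose([*h,.14],q)
print(bot.move_linear([*h,.043],speed=.1,until_force=15),bot.read_position())
bot.set_gripper(0.0,grasp_force=80); print("w",bot.read_gripper_width(),bot.read_ft_force())
p=np.array(bot.read_position()); t=p[:2]-ux*.0588
bot.move_linear([*t,p[2]],speed=.05); bot.wait(.3)
print(p,bot.read_position(),bot.read_ft_force(),bot.read_gripper_width(),bot.read_clock())
T=toolT(); np.savetxt("T5.txt",T); im=bot.camera("wrist"); cv2.imwrite("w5.png",im[:,:,::-1])
s=bot.camera("side"); cv2.imwrite("s5.png",s[:,:,::-1])
a=cv2.resize(im[:,:,::-1],(800,600),interpolation=cv2.INTER_CUBIC); cv2.imwrite("pics/w5.png",a)
cv2.imwrite("pics/s5.png",cv2.resize(s[:,:,::-1],(800,600),interpolation=cv2.INTER_CUBIC))
E
```

```text
False [ 0.51819011 -0.14065728  0.04365711]
w 0.15601862614961526 [-1.95284756  0.44055071  5.09645519]
[ 0.51747915 -0.14041974  0.04324452] [ 0.46170203 -0.13662741  0.04325968] [ 9.93655478  1.76709329 -6.10492989] 0.15261885523173688 24.0
```

View pics/w5.png

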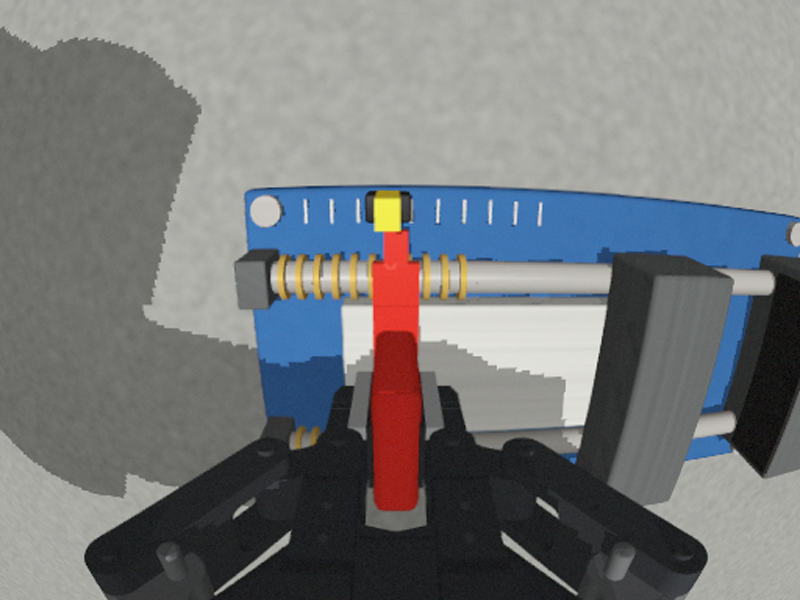

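The handle is gripped and the jaw has moved about 56 mm. The pointer tip is at (396,234) and the yellow mark's top spans x 373–402, so it's a few mm short. I'll compute the gap.

```bash
python3 - <<'E'
from h import *
T=np.loadtxt("T5.txt"); im=cv2.imread("w5.png"); hsv=cv2.cvtColor(im,cv2.COLOR_BGR2HSV); th=-.065;ux=np.array([np.cos(th),np.sin(th)])
Y=(hsv[...,0]>24)&(hsv[...,0]<35)&(hsv[...,1]>150)&(hsv[...,2]>150); R=((hsv[...,0]<6)|(hsv[...,0]>174))&(hsv[...,1]>150)
for r in range(121,150,2): 
    y=np.where(Y[r,225:270])[0]+225
    if len(y): a,c=[p2w((v,r),.042,T)@ux for v in(y[0]-.5,y[-1]+.5)]; print(r,"Y",y[0],y[-1],round((a+c)/2,4),round(c-a,4))
for r in range(147,168,2):
    y=np.where(R[r,225:280])[0]+225
    if len(y): a,c=[p2w((v,r),.032,T)@ux for v in(y[0]-.5,y[-1]+.5)]; print(r,"R",y[0],y[-1],round((a+c)/2,4),round(c-a,4))
E
```

```text
123 Y 242 254 0.4674 0.0063
125 Y 241 254 0.4672 0.0068
127 Y 240 255 0.4672 0.0077
129 Y 240 255 0.4672 0.0077
131 Y 240 255 0.4672 0.0077
133 Y 239 255 0.4669 0.0082
135 Y 239 256 0.4672 0.0087
137 Y 239 256 0.4672 0.0087
139 Y 239 256 0.4672 0.0088
141 Y 239 256 0.4671 0.0088
143 Y 241 255 0.4674 0.0073
145 Y 241 255 0.4674 0.0073
147 Y 241 255 0.4674 0.0073
147 R 257 260 0.4728 0.0021
149 R 246 260 0.4699 0.0079
151 R 246 260 0.4699 0.0079
153 R 246 260 0.4699 0.0079
155 R 246 260 0.4699 0.0079
157 R 246 260 0.4699 0.0079
159 R 246 260 0.4699 0.0079
161 R 246 260 0.4699 0.0079
163 R 246 260 0.4699 0.008
165 R 246 260 0.4699 0.008
167 R 239 266 0.4696 0.0149
```

The pointer is 2.7 mm short, matching the arm's give under the spring. I'll command that much more, then recheck the pointer and the pads.

```bash
python3 - <<'E'
from h import *
th=-.065; ux=np.array([np.cos(th),np.sin(th)]); t=np.array([.51748,-.14042])-ux*(.0588+.0027)
bot.move_linear([*t,.04324],speed=.02); bot.wait(.5)
T=toolT(); im=bot.camera("wrist"); print(T[:3,3],bot.read_ft_force(),bot.read_gripper_width())
hsv=cv2.cvtColor(im,cv2.COLOR_RGB2HSV)
Y=(hsv[...,0]>24)&(hsv[...,0]<35)&(hsv[...,1]>150)&(hsv[...,2]>150); R=((hsv[...,0]<6)|(hsv[...,0]>174))&(hsv[...,1]>150)
for n,M,rs,z in(("Y",Y,range(127,148,4),.042),("R",R,range(149,164,4),.032)):
    for r in rs:
        y=np.where(M[r,225:280])[0]+225
        if len(y): a,c=[p2w((v,r),z,T)@ux for v in(y[0]-.5,y[-1]+.5)]; print(r,n,y[0],y[-1],round((a+c)/2,4),round(c-a,4))
s=bot.camera("scene"); print(bot.read_clock()); cv2.imwrite("pics/s6.png",cv2.resize(s[130:330,150:390,::-1],(720,600),interpolation=cv2.INTER_CUBIC))
E
```

```text
[ 0.45912098 -0.13647682  0.04328423] [ 9.12210315  1.74232576 -6.78410915] 0.15731754588456318
127 Y 245 261 0.4672 0.0082
131 Y 245 261 0.4672 0.0082
135 Y 245 261 0.4672 0.0083
139 Y 245 261 0.4672 0.0083
143 Y 246 260 0.4672 0.0073
147 Y 246 260 0.4672 0.0073
149 R 246 260 0.4673 0.0079
153 R 246 260 0.4673 0.0079
157 R 246 260 0.4673 0.0079
161 R 246 260 0.4673 0.0079
24.9833
```

View pics/s6.png

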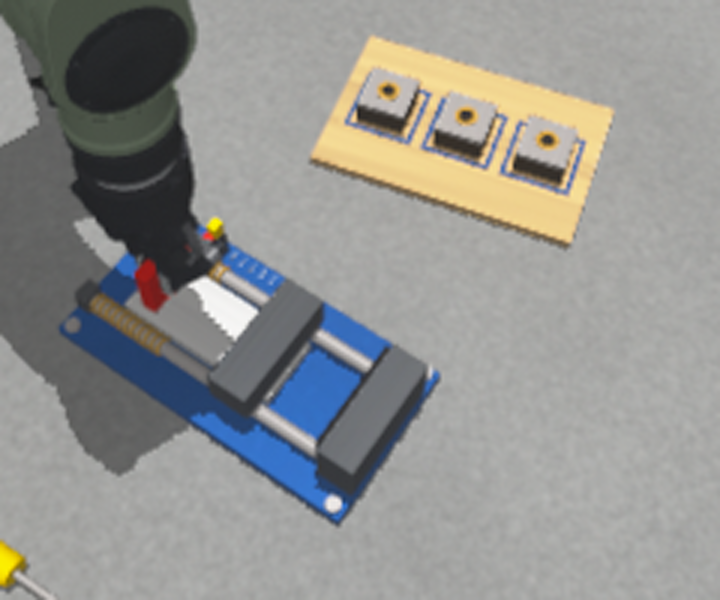

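The scene crop shows the three pads in an even row at (388,100), (465,125) and (545,150). The handle is held back, with the pointer at the yellow mark (213,232) and a measured gap of about 0.1 mm. I'm handing it in now.

```bash
python3 -c "
from cell import bot
bot.close_job(); print(bot.read_gripper_width())"
```

```text
the job is handed in; nothing more can be done
the job is handed in; nothing more can be done
```

I put the three pads in their painted squares, pulled the jaw back to the yellow mark, and handed the job in at about 25 s with the gripper still holding the handle.

- **Pads:** the wrist camera put each pad within about 1.5 mm of its square's centre and at most 0.024 rad off square. The last scene picture still shows the even row.
- **Jaw:** the first pull stopped 2.7 mm short because the arm gave a little under the spring. After a small correction the pointer measured about 0.1 mm from the mark (about 2 mm calibration uncertainty). The gripper is set to 80 N, and about 9 N of spring pull showed at the wrist.
- **Loose items:** I never touched or moved near the screwdriver, the wrench or the gauge, but I did not measure their positions again at the end.
- **Disagreements:** repeat views of the same untouched pad differed by up to about 1 mm and 0.015 rad. Two estimates of the clamp's angle differed by 0.04 rad, which did not affect the final pointer reading noticeably.

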